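Read under the jars and tray the stamped one

TASK

Two white screw-cap jars that look alike stand on the sorting bench; only one has a black triangle stamped under its base. Find it by lifting a jar well clear of the bench and tipping it onto its side in the air for a moment to read its underside; once the stamped jar has been read this way, stand it upright in the shallow wooden tray. The unstamped jar must end standing upright on the bench outside the tray, and the green bottle is not to be disturbed.

Things in the scene. Friction and masses are not known exactly. Their poses are not given: they have to be found in the camera images.
- jar_stamped_center (a point): Centre (half-way up) of the white plastic screw-cap jar that has a black triangle (36 mm sides) stamped under its base. Upright cylinder, 52 mm diameter, 75 mm tall, so the centre is 37.5 mm above what it stands on; about 70 g; z points up through the cap. It starts upright on the bench. From outside it looks exactly like the other jar until its base is seen; which of the two places it has changes from run to run.
- jar_plain_center (a point): Centre (half-way up) of the other white screw-cap jar, same shape and size (52 mm diameter, 75 mm tall, z up through the cap), with a bare white base.
- tray_in (a point): Centre of the inner floor of the shallow square tray of pale wood, fixed to the bench: 170 x 170 mm outside, 154 x 154 mm inside, rim 40 mm above the bench, inner floor 8 mm above the bench; x and y run along its sides, z up. It is turned a little and empty.
- bottle_center (a point): Centre (half-way up) of the green glass bottle standing on the bench, 68 mm diameter, 210 mm tall, z up. To be left alone. A white jug (218 mm tall) and a lidded steel canister (148 mm tall) stand farther out, beyond 0.62 m ahead of the robot, the canister well to its right, and a sharpener far to its left, out of the way of the work.
There are look-alikes about, which are no part of the job. Several things look just like the part that bears tray_in: the one meant starts nearest to the robot's base.

How it is judged:
By the outcome, as a careful person would: the job done as asked, in the order asked, and still so for the second after the job is handed in, with the robot touching nothing.
It also fails if it takes over 64 s, if anything falls off the work surface, if the arm or the gripper's body presses on something with over 40 N, if the wrist force passes 120 N, or if a joint passes its speed limit or range.

ROBOT

A 6-joint arm with a two-finger parallel gripper is mounted at the origin on the work surface. World frame = base frame: x ahead of the robot, y to its left, z up, the work surface at z = 0. Lengths are in m, angles in degrees, forces in N, time in s.
With the tool pointing down it reaches from about 0.35 to 0.975 m from the base axis. Payload 4.9 kg.
Tool frame: the origin (TCP) lies at the very end of the fingers, on their centre line; the grasp point (between the pads) lies 19 mm behind it; z points along the fingers, y is the line along which they close (so a half turn about z gives the same grasp; the last joint's range is limited). The gripper opens to 85 mm and grips with 20 to 120 N. Pads are 22 mm wide; open, the fingers measure 114 mm over their backs; the gripper's body (76 mm by 85 mm) begins 54 mm behind the grasp point. The pads swing forward as they close: fully open they stand 13 mm farther back than shut.
Start: joints at [61.65, 3.019, 92.412, -0, 84.569, -6.818], TCP at [0.229, 0.581, 0.231] pointing down, gripper open.
Joint ranges: [-172.51, 172.51], [-57.92, 126.97], [3.15, 148.05], [-58.71, 238.71], [5.1, 150.11], [-179.66, 179.66]. Speed limits (degrees/s): [147.25, 147.25, 180, 180, 180, 180].

INTERFACE

Orientations are given as [roll, pitch, yaw] about the fixed x, y, z axes, in that order (R = Rz(yaw) Ry(pitch) Rx(roll)).
In Python, from plant import manip, get_image, camera_info, search_frame gives the robot as it stands.
- The arm moves only by the tool arm_command, never from a script. Its argument "deltas" is a list of rows, each an object of numbers: "tx", "ty", "tz": the shift along the tool's x, y, z each as a share of 0.05 m, from -1 to 1; "wx", "wy", "wz": the turn, a rotation vector about the tool's x, y, z each as a share of 30 degrees, from -1 to 1. In form: [{"tx": .., "ty": .., "tz": .., "wx": .., "wy": .., "wz": ..}, ...]. A call has 1 to 12 rows; each row shifts and turns the commanded pose from where the row before left it, along the tool's axes as they then stand; what a row does not reach is not made up. A row lasts 1/8 s, in which the tool goes at most 62.5 mm and 10.7 degrees, less where a joint would pass 70% of its speed; a pose out of reach is approached as far as the arm can. A call with a number of a shift or a turn outside -1 to 1 is refused whole. A call with a gripper value outside its range is refused whole. "claw" is the closure, from 0 (fully open) to 1 (shut), set as the call begins (left out, the last holds). The fingers move at their own pace and stop on an object; "force" is the grip in N (left out, the last holds). Time passes only in rows, so rows that do not move let the fingers close. It gives the time, the measured TCP pose, the force, the opening and the grip force at its end, in the units of the state.
- manip.read_state(): the state, without advancing time (a new reading comes with each control period).
- get_image(name): name is "scene" or "side" or "wrist"; returns the picture (480x640x3 uint8, blue, green, red); there is no depth.
- camera_info(name): a dict with "fx", "fy", "cx", "cy" (pixels), "world_from_camera" (4x4, takes a point from camera to world coordinates). Camera axes: x right, y up, looking along -z (the intrinsics and any distortion apply to the point x, -y, -z); pixel columns grow to the right and rows downward; lengths in m; the calibration is good to about 2 mm. A picture is of the moment at which its call begins: read the wrist's pose just before it. camera_info takes no time and is no camera call; for the wrist camera it gives the pose at the moment of the call.
- manip.finish_job(): hands the job in; it is judged then, once.
Trained networks look in the newest picture that a camera, given by its name, has taken for a name from the list of things; names that differ only in an ending like _2 or _b are one class to them, and where a whole thing is asked for, a point or a joint stands for the part that bears it (a point fixed in the world has none). Each returns a list of dicts, best first, with "confidence" (0 to 1); they miss things now and then, are a little off and sometimes report something else, mostly with a low value. They report only what shows in the picture. A call takes as long as a camera call. They do not tell look-alikes from the thing itself.
- search_frame(query, camera): "box" ([left, top, width, height] in pixels, round what is visible of it).
The state is a dict: "time": time; "joint_pos": joint angles; "dq": joint speeds; "tau": joint torques, N m; "tool_pos": TCP position; "eef_rot": TCP orientation; "wrist_force": force on the tool from outside, world axes, zero at the start; "ft_torque": the same for the moment, N m; "width": finger opening in m; "grip_force": force on a finger pad.
Only numpy, scipy, OpenCV 4.12 (cv2) and the standard library are available. Lean on these libraries where they do the work, as an engineer would, in place of code of your own. Each camera call takes 0.05 s, during which the arm holds its last target. There are 200 camera calls.

## Working session

There is one attempt and no reset: what is moved stays moved. The work goes in short steps, Python scripts to look and compute and a tool call to move; the robot and the scene stay as the last step left them, time stands still between calls to the robot, and variables do not carry over. Pictures are saved under pics/ and viewed, at most 10 in all, crops included, and the job is handed in when it is done.

Besides the shell and the picture viewer there is one more tool, called after ">>>" as name([rows], argument=value, ...), one row to a line, values as JSON. arm_command: Moves the arm, as the interface text tells. Its arguments: {"type":"object","properties":{"deltas":{"type":"array","items":{"type":"object","properties":{"tx":{"type":"number","minimum":-1,"maximum":1},"ty":{"type":"number","minimum":-1,"maximum":1},"tz":{"type":"number","minimum":-1,"maximum":1},"wx":{"type":"number","minimum":-1,"maximum":1},"wy":{"type":"number","minimum":-1,"maximum":1},"wz":{"type":"number","minimum":-1,"maximum":1}}}},"claw":{"type":"number"},"force":{"type":"number"}},"required":["deltas"]}

```bash
mkdir -p pics; ls; python3 - <<'E'
from plant import manip,get_image,camera_info,search_frame
import cv2,numpy as np
s=manip.read_state();print(s)
for c in("scene","side"):
    im=get_image(c);cv2.imwrite(f"pics/{c}0.png",im)
    i=camera_info(c);print(c,{k:np.round(v,3).tolist() if not isinstance(v,str) else v for k,v in i.items()})
    for q in("jar_stamped_center","tray_in","bottle_center"):
        print(q,[(np.round(d["box"]).tolist(),round(d["confidence"],2)) for d in search_frame(q,c)])
E
```

```text
pics
{'time': 0.0, 'joint_pos': array([ 6.16502014e+01,  3.05591599e+00,  9.24936037e+01, -3.36943156e-04,
        8.45682797e+01, -6.81819039e+00]), 'dq': array([ 0.02730701,  0.01323893, -0.09449757, -0.01670468,  0.14310809,
       -0.08603637]), 'tau': array([-1.59266501e-04, -3.93662918e+01, -3.70184863e+01, -4.67074324e-05,
        6.68566834e-03,  2.38504145e-05]), 'tool_pos': array([0.22908287, 0.58082396, 0.23006179]), 'eef_rot': array([-1.79882994e+02, -1.36520582e-02,  1.58468410e+02]), 'wrist_force': array([ 0.95539297,  0.19407027, -0.27329766]), 'ft_torque': array([ 0.01390007, -0.04407197, -0.03071187]), 'grip_force': 0.0, 'width': 0.08525420039942276}
scene {'fx': 434.33, 'fy': 434.33, 'cx': 319.801, 'cy': 237.793, 'world_from_camera': [[-0.113, -0.833, 0.541, 1.023], [0.993, -0.086, 0.075, 0.07], [-0.016, 0.546, 0.838, 0.684], [0.0, 0.0, 0.0, 1.0]]}
jar_stamped_center [([190.0, 190.0, 39.0, 43.0], 0.67)]
tray_in [([434.0, 287.0, 128.0, 130.0], 0.6), ([421.0, 173.0, 107.0, 95.0], 0.58)]
bottle_center [([218.0, 259.0, 56.0, 89.0], 0.89)]
side {'fx': 465.699, 'fy': 465.699, 'cx': 320.959, 'cy': 240.75, 'world_from_camera': [[0.969, 0.166, -0.184, 0.47], [-0.247, 0.596, -0.764, -0.594], [-0.017, 0.786, 0.618, 0.571], [0.0, 0.0, 0.0, 1.0]]}
jar_stamped_center [([308.0, 333.0, 40.0, 65.0], 0.67)]
tray_in [([310.0, 150.0, 82.0, 57.0], 0.97), ([206.0, 162.0, 89.0, 68.0], 0.71)]
bottle_center [([402.0, 185.0, 48.0, 124.0], 0.82)]
```

View pics/scene0.png

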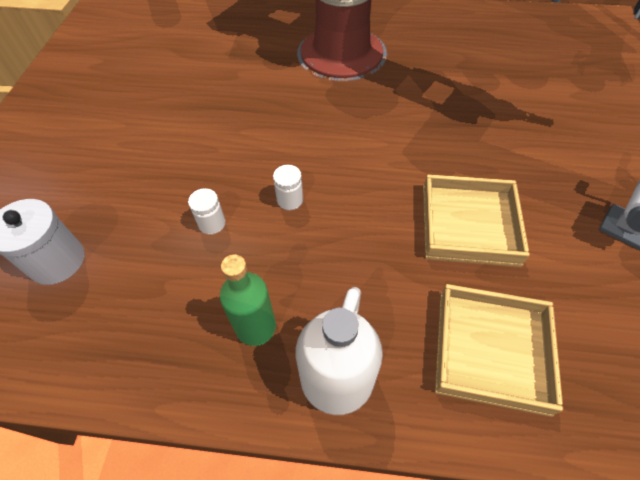

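View pics/side0.png

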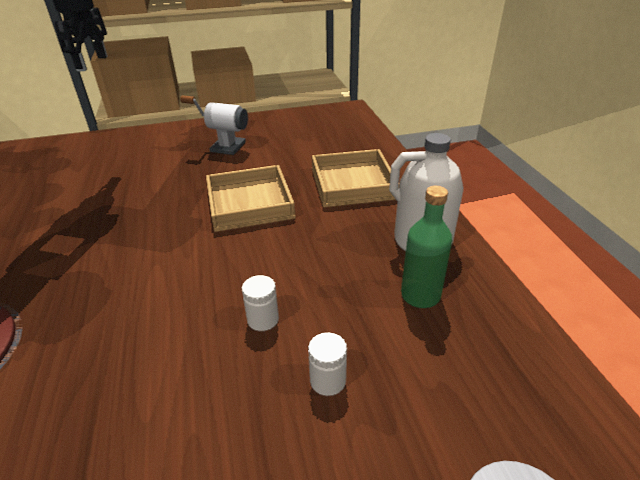

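The scene view shows two jars, A at (288,187) and B at (207,211); the side view has them at (261,303) and (328,364). The tray meant could be the one at scene (474,220) or the look-alike at (498,348). I choose (474,220), at side (250,198), because it's nearest the base. The jug (340,360) and canister (40,240) are other white or grey things. Next I'll measure positions and make the close crop.

```bash
cat > h.py <<'E'
import numpy as np,cv2
from scipy.optimize import least_squares
from plant import manip,get_image,camera_info,search_frame
def proj(P,i):
    c=(np.atleast_2d(P)-i["world_from_camera"][:3,3])@i["world_from_camera"][:3,:3]
    return np.c_[i["fx"]*c[:,0]/-c[:,2]+i["cx"],i["fy"]*-c[:,1]/-c[:,2]+i["cy"]]
def ray(uv,i,z):
    T=i["world_from_camera"];d=T[:3,:3]@[(uv[0]-i["cx"])/i["fx"],-(uv[1]-i["cy"])/i["fy"],-1]
    return T[:3,3]+d*(z-T[2,3])/d[2]
t=np.linspace(0,2*np.pi,60)
def cyl(x,y,r,z0,z1):
    return np.r_[np.c_[x+r*np.cos(t),y+r*np.sin(t),0*t+z0],np.c_[x+r*np.cos(t),y+r*np.sin(t),0*t+z1]]
def bb(p): return np.r_[p.min(0),p.max(0)]
E
python3 - <<'E'
from h import *
I={c:camera_info(c) for c in("scene","side")}
im={c:cv2.imread(f"pics/{c}0.png") for c in I}
seeds={"A":{"scene":(288,187),"side":(261,303)},"B":{"scene":(207,211),"side":(328,364)}}
for j,s in seeds.items():
    B={}
    for c,(u,v) in s.items():
        hsv=cv2.cvtColor(im[c],cv2.COLOR_BGR2HSV)
        m=((hsv[...,1]<90)&(hsv[...,2]>70)).astype(np.uint8)
        n,l,st,_=cv2.connectedComponentsWithStats(m)
        b=st[l[v,u]];B[c]=np.array([b[0],b[1],b[0]+b[2],b[1]+b[3]]);print(j,c,B[c])
    f=lambda p,z0=0:np.concatenate([bb(proj(cyl(p[0],p[1],.026,0,.075),I[c]))-B[c] for c in B])
    r=least_squares(f,ray(s["scene"],I["scene"],.037)[:2]);print(j,r.x.round(4),r.fun.round(1))
print("bottle",ray((234,264),I["scene"],.21),ray((437,194),I["side"],.21))
for b in [(218,259,56,89)]:
    g=least_squares(lambda p:bb(proj(cyl(p[0],p[1],.034,0,.1),I["scene"]))[[0,2,3]]-np.array([229,275,344]),[.6,-.1]);print(g.x,g.fun)
# tray: fit rim-outer quad
C=np.array([[-1,-1],[-1,1],[1,1],[1,-1]])*.085
def tp(p): 
    a=p[2];R=np.array([[np.cos(a),-np.sin(a)],[np.sin(a),np.cos(a)]]);q=C@R.T+p[:2];return q
q=np.array([[427,177],[517,179],[524,262],[425,261]])
for u in q: print(ray(u,I["scene"],.04).round(3))
x=I["scene"];a=cv2.resize(im["scene"][140:290,160:330],None,fx=2.3,fy=2.3,interpolation=2);b=cv2.resize(im["scene"][160:280,410:540],None,fx=2.87,fy=2.87)
h=min(a.shape[0],b.shape[0]);cv2.imwrite("pics/crop1.png",np.hstack([a[:h],b[:h]]))
E
```

```text
A scene [273 164 303 210]
A side [241 275 279 331]
A [ 0.4967 -0.0618] [-0.5 -0.2 -0.5 -0.3  0.3 -1.  -0.3 -0.2]
B scene [188 188 226 235]
B side [308 332 347 396]
B [ 0.5696 -0.2031] [-0.6 -0.3 -0.9 -0.7  0.1 -1.  -0.1 -0.5]
bottle [ 0.76749678 -0.07549255  0.21      ] [ 0.76361916 -0.08666865  0.21      ]
[ 0.76286667 -0.07423149] [-3.08947649  3.49112096 -0.23230705]
[0.446 0.203 0.04 ]
[0.434 0.374 0.04 ]
[0.621 0.362 0.04 ]
[0.636 0.196 0.04 ]
```

View pics/crop1.png

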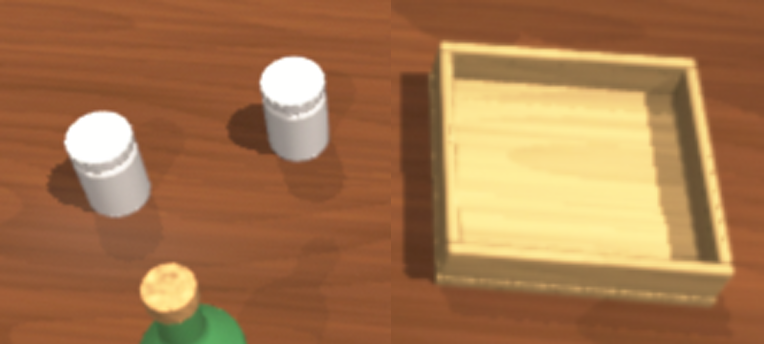

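The crop shows two identical white jars: A at scene (288,176) cap, B at (205,199). The chosen tray is empty and is the one nearest the base. First I'll turn the tool so its axes line up with the world.

>>> arm_command([
  {"wz": 0.285},
  {"wz": 0.285},
  {"wz": 0.285},
  {"wz": 0.285},
  {"wz": 0.285},
  {"wz": 0.285},
  {"wz": 0.285},
  {"wz": 0.285},
  {},
], claw=0, force=40)

```text
schema error: expected keys tx, ty, tz, wx, wy, wz
```

```bash
python3 - <<'E'
from h import *
I=camera_info("scene")
q=[(428,175.5),(516,181),(528.5,254),(427,252)]
P=np.array([ray(u,I,.04)[:2] for u in q]);print(P.round(3),P.mean(0))
for i in range(4):
    d=P[(i+1)%4]-P[i];print(np.linalg.norm(d).round(3),np.degrees(np.arctan2(d[1],d[0])).round(1))
E
```

```text
[[0.442 0.205]
 [0.44  0.372]
 [0.604 0.372]
 [0.618 0.2  ]] [0.52580199 0.28712542]
0.167 90.9
0.164 -0.0
0.173 -85.4
0.175 178.2
```

>>> arm_command([
  {"tx": 0,"ty": 0,"tz": 0,"wx": 0,"wy": 0,"wz": 0.285},
  {"tx": 0,"ty": 0,"tz": 0,"wx": 0,"wy": 0,"wz": 0.285},
  {"tx": 0,"ty": 0,"tz": 0,"wx": 0,"wy": 0,"wz": 0.285},
  {"tx": 0,"ty": 0,"tz": 0,"wx": 0,"wy": 0,"wz": 0.285},
  {"tx": 0,"ty": 0,"tz": 0,"wx": 0,"wy": 0,"wz": 0.285},
  {"tx": 0,"ty": 0,"tz": 0,"wx": 0,"wy": 0,"wz": 0.285},
  {"tx": 0,"ty": 0,"tz": 0,"wx": 0,"wy": 0,"wz": 0.285},
  {"tx": 0,"ty": 0,"tz": 0,"wx": 0,"wy": 0,"wz": 0.285},
  {"tx": 0,"ty": 0,"tz": 0,"wx": 0,"wy": 0,"wz": 0},
], claw=0, force=40)

```text
time: 1.52
tool_pos: [0.2294, 0.5814, 0.2313]
eef_rot: [180.0, -0.0, 90.2]
wrist_force: [0.5, 0.8, -0.4]
width: 0.0858
grip_force: 0.0
```

>>> arm_command([
  {"tx": -0.9,"ty": 0.375,"tz": 0,"wx": 0,"wy": 0,"wz": 0},
  {"tx": -0.9,"ty": 0.375,"tz": 0,"wx": 0,"wy": 0,"wz": 0},
  {"tx": -0.9,"ty": 0.375,"tz": 0,"wx": 0,"wy": 0,"wz": 0},
  {"tx": -0.9,"ty": 0.375,"tz": 0,"wx": 0,"wy": 0,"wz": 0},
  {"tx": -0.9,"ty": 0.375,"tz": 0,"wx": 0,"wy": 0,"wz": 0},
  {"tx": -0.9,"ty": 0.375,"tz": 0,"wx": 0,"wy": 0,"wz": 0},
  {"tx": -0.9,"ty": 0.375,"tz": 0,"wx": 0,"wy": 0,"wz": 0},
  {"tx": -0.9,"ty": 0.375,"tz": 0,"wx": 0,"wy": 0,"wz": 0},
  {"tx": -0.9,"ty": 0.375,"tz": 0,"wx": 0,"wy": 0,"wz": 0},
  {"tx": -0.9,"ty": 0.375,"tz": 0,"wx": 0,"wy": 0,"wz": 0},
  {"tx": -0.9,"ty": 0.375,"tz": 0,"wx": 0,"wy": 0,"wz": 0},
  {"tx": -0.9,"ty": 0.375,"tz": 0,"wx": 0,"wy": 0,"wz": 0},
])

```text
time: 3.02
tool_pos: [0.4555, 0.0401, 0.2317]
eef_rot: [179.9, -0.0, 90.2]
wrist_force: [0.0, 0.2, -0.3]
width: 0.0853
grip_force: 0.0
```

>>> arm_command([
  {"tx": -0.7,"ty": 0.3,"tz": 0,"wx": 0,"wy": 0,"wz": 0},
  {"tx": -0.7,"ty": 0.3,"tz": 0,"wx": 0,"wy": 0,"wz": 0},
  {"tx": -0.64,"ty": 0.24,"tz": 0,"wx": 0,"wy": 0,"wz": 0},
  {"tx": 0,"ty": 0,"tz": 0,"wx": 0,"wy": 0,"wz": 0},
  {"tx": 0,"ty": 0,"tz": 0,"wx": 0,"wy": 0,"wz": 0},
])

```text
time: 3.65
tool_pos: [0.4969, -0.0599, 0.2312]
eef_rot: [-180.0, -0.0, 90.1]
wrist_force: [0.4, 0.0, 0.1]
width: 0.0854
grip_force: 0.0
```

```bash
python3 - <<'E'
from h import *
s=manip.read_state();i=camera_info("wrist");im=get_image("wrist");cv2.imwrite("pics/w1.png",im)
print(s["tool_pos"],s["joint_pos"].round(1),i["world_from_camera"].round(3).tolist())
for p in([.497,-.062,.075],[.5696,-.2031,.075]):print(proj(p,i))
print(search_frame("jar_stamped_center","wrist"))
E
```

```text
[ 0.4969192  -0.05990782  0.23121731] [-15.4 -14.4 108.6   0.   85.8 -15.6] [[1.0, -0.003, -0.001, 0.496], [0.003, 0.957, 0.291, 0.014], [0.0, -0.291, 0.957, 0.374], [0.0, 0.0, 0.0, 1.0]]
[[325.70882079 223.65313218]]
[[409.04514614 382.18001343]]
[{'box': [369.5, 317.4, 68.2, 86.8], 'confidence': 0.86}]
```

View pics/w1.png

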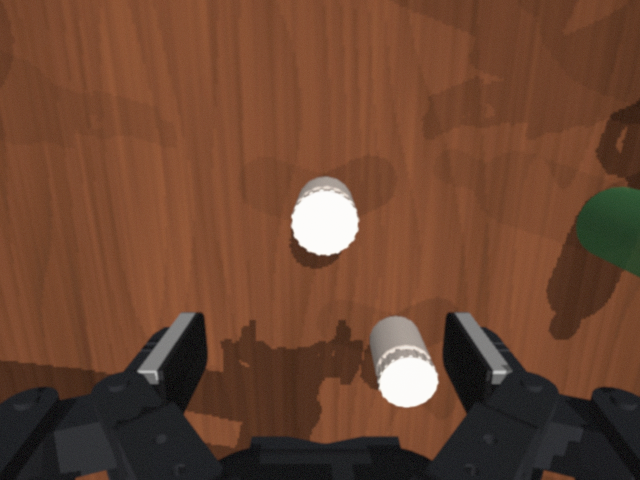

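The wrist picture shows jar A's cap at (325,223) and B's at (408,382), both where I predicted them. Going down on A and gripping.

>>> arm_command([
  {"tx": -0.04,"ty": 0,"tz": 0.7,"wx": 0,"wy": 0,"wz": 0},
  {"tx": 0,"ty": 0,"tz": 0.7,"wx": 0,"wy": 0,"wz": 0},
  {"tx": 0,"ty": 0,"tz": 0.7,"wx": 0,"wy": 0,"wz": 0},
  {"tx": 0,"ty": 0,"tz": 0.7,"wx": 0,"wy": 0,"wz": 0},
  {"tx": 0,"ty": 0,"tz": 0.7,"wx": 0,"wy": 0,"wz": 0},
  {"tx": 0,"ty": 0,"tz": 0.5,"wx": 0,"wy": 0,"wz": 0},
  {"tx": 0,"ty": 0,"tz": 0.18,"wx": 0,"wy": 0,"wz": 0},
  {"tx": 0,"ty": 0,"tz": 0,"wx": 0,"wy": 0,"wz": 0},
])

```text
time: 4.75
tool_pos: [0.497, -0.0618, 0.0223]
eef_rot: [-180.0, -0.0, 90.1]
wrist_force: [0.5, 0.2, 0.8]
width: 0.0854
grip_force: 0.0
```

>>> arm_command([
  {"tx": 0,"ty": 0,"tz": 0,"wx": 0,"wy": 0,"wz": 0},
  {"tx": 0,"ty": 0,"tz": 0,"wx": 0,"wy": 0,"wz": 0},
  {"tx": 0,"ty": 0,"tz": 0,"wx": 0,"wy": 0,"wz": 0},
  {"tx": 0,"ty": 0,"tz": 0,"wx": 0,"wy": 0,"wz": 0},
  {"tx": 0,"ty": 0,"tz": 0,"wx": 0,"wy": 0,"wz": 0},
  {"tx": 0,"ty": 0,"tz": 0,"wx": 0,"wy": 0,"wz": 0},
], claw=1, force=40)

```text
time: 5.5
tool_pos: [0.4985, -0.0626, 0.024]
eef_rot: [179.8, 0.0, 90.1]
wrist_force: [-0.1, 1.3, 6.4]
width: 0.0508
grip_force: 42.3
```

>>> arm_command([
  {"tx": 0,"ty": 0,"tz": -0.3,"wx": 0,"wy": 0,"wz": 0},
  {"tx": 0,"ty": 0,"tz": -0.8,"wx": 0,"wy": 0,"wz": 0},
  {"tx": 0,"ty": 0,"tz": -0.9,"wx": 0,"wy": 0,"wz": 0},
  {"tx": 0,"ty": 0,"tz": -0.9,"wx": 0,"wy": 0,"wz": 0},
  {"tx": 0,"ty": 0,"tz": -0.9,"wx": 0,"wy": 0,"wz": 0},
  {"tx": 0,"ty": 0,"tz": -0.9,"wx": 0,"wy": 0,"wz": 0},
  {"tx": 0,"ty": 0,"tz": -0.9,"wx": 0,"wy": 0,"wz": 0},
  {"tx": 0,"ty": 0,"tz": -0.4,"wx": 0,"wy": 0,"wz": 0},
  {"tx": 0,"ty": 0,"tz": 0,"wx": 0,"wy": -0.25,"wz": 0},
  {"tx": 0,"ty": 0,"tz": 0,"wx": 0,"wy": -0.25,"wz": 0},
  {"tx": 0,"ty": 0,"tz": 0,"wx": 0,"wy": -0.25,"wz": 0},
  {"tx": 0,"ty": 0,"tz": 0,"wx": 0,"wy": 0,"wz": 0},
])

```text
time: 7.0
tool_pos: [0.4963, -0.0607, 0.3199]
eef_rot: [-179.7, 22.4, 90.3]
wrist_force: [0.1, 0.2, 0.5]
width: 0.0508
grip_force: 42.0
```

```bash
python3 - <<'E'
from h import *
s=manip.read_state();print(s["joint_pos"].round(1),s["tool_pos"],s["eef_rot"],s["width"])
E
```

```text
[ -3.3 -16.3 103.8 -22.4  91.2  -4.3] [ 0.49633822 -0.06066061  0.3199095 ] [-179.73848259   22.39730389   90.34662512] 0.050806616212192394
```

>>> arm_command([
  {"tx": 0,"ty": 0,"tz": 0,"wx": 0,"wy": 0.25,"wz": 0},
  {"tx": 0,"ty": 0,"tz": 0,"wx": 0,"wy": 0.25,"wz": 0},
  {"tx": 0,"ty": 0,"tz": 0,"wx": 0,"wy": 0.25,"wz": 0},
  {"tx": -0.6,"ty": 0,"tz": -0.5,"wx": 0,"wy": 0,"wz": 0},
  {"tx": -0.6,"ty": 0,"tz": -0.5,"wx": 0,"wy": 0,"wz": 0},
  {"tx": -0.6,"ty": 0,"tz": -0.5,"wx": 0,"wy": 0,"wz": 0},
  {"tx": 0,"ty": 0,"tz": 0,"wx": -0.2,"wy": 0.2,"wz": 0},
  {"tx": 0,"ty": 0,"tz": 0,"wx": -0.2,"wy": 0.2,"wz": 0},
  {"tx": 0,"ty": 0,"tz": 0,"wx": -0.2,"wy": 0.2,"wz": 0},
  {"tx": 0,"ty": 0,"tz": 0,"wx": -0.2,"wy": 0.2,"wz": 0},
  {"tx": 0,"ty": 0,"tz": 0,"wx": -0.2,"wy": 0.2,"wz": 0},
  {"tx": 0,"ty": 0,"tz": 0,"wx": 0,"wy": 0,"wz": 0},
])

```text
time: 8.5
tool_pos: [0.4959, -0.1542, 0.395]
eef_rot: [147.3, -28.6, 98.3]
wrist_force: [0.4, -0.5, -1.2]
width: 0.051
grip_force: 42.1
```

```bash
python3 - <<'E'
from h import *
s=manip.read_state();print(s["joint_pos"].round(1),s["tool_pos"],s["eef_rot"],s["width"])
E
```

```text
[-47.6 -22.  106.   42.6  96.2 -42.6] [ 0.4959155  -0.15418967  0.39504168] [147.30231789 -28.63858226  98.29425932] 0.05098247249362011
```

>>> arm_command([
  {"tx": 0,"ty": 0,"tz": 0,"wx": -0.2,"wy": 0.2,"wz": 0},
  {"tx": 0,"ty": 0,"tz": 0,"wx": -0.2,"wy": 0.2,"wz": 0},
  {"tx": 0,"ty": 0,"tz": 0,"wx": -0.2,"wy": 0.2,"wz": 0},
  {"tx": 0,"ty": 0,"tz": 0,"wx": -0.2,"wy": 0.2,"wz": 0},
  {"tx": 0,"ty": 0,"tz": 0,"wx": -0.2,"wy": 0.2,"wz": 0},
  {"tx": 0,"ty": 0,"tz": 0,"wx": -0.12,"wy": 0.12,"wz": 0},
  {"tx": 0,"ty": 0,"tz": 0,"wx": 0,"wy": 0,"wz": 0},
  {"tx": 0,"ty": 0,"tz": 0,"wx": 0,"wy": 0,"wz": 0},
  {"tx": 0,"ty": 0,"tz": 0,"wx": 0,"wy": 0,"wz": 0},
  {"tx": 0,"ty": 0,"tz": 0,"wx": 0,"wy": 0,"wz": 0},
])

```text
time: 9.75
tool_pos: [0.4974, -0.1523, 0.3982]
eef_rot: [90.2, -44.9, 135.0]
wrist_force: [-0.3, -0.5, -0.5]
width: 0.0505
grip_force: 42.2
```

```bash
cat > look.py <<'E'
from h import *
import sys
from scipy.spatial.transform import Rotation as R
s=manip.read_state();print(s["joint_pos"].round(1),s["tool_pos"],s["eef_rot"],s["width"])
print(R.from_euler("xyz",s["eef_rot"],degrees=True).as_matrix().round(3))
im=get_image("scene");u,v=proj(s["tool_pos"],camera_info("scene"))[0].astype(int);print(u,v)
c=im[max(v-75,0):v+75,max(u-100,0):u+100];cv2.imwrite(sys.argv[1],cv2.resize(c,None,fx=3,fy=3,interpolation=2))
E
python3 look.py pics/readA.png
```

```text
[-58.7 -14.8 119.9  86.2 103.2 -60.7] [ 0.49737194 -0.15228445  0.39820144] [ 90.16592997 -44.88737757 134.97134064] 0.050465484418928404
[[-0.501  0.501  0.706]
 [ 0.501 -0.497  0.708]
 [ 0.706  0.708 -0.002]]
193 -4
```

View pics/readA.png

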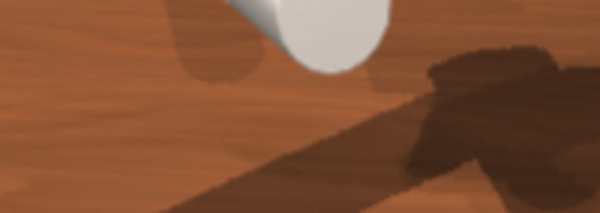

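The picture cuts off the top of the jar's base at the frame edge, at (335,20) in the crop. I'll bring it down into view.

>>> arm_command([
  {"tx": -0.64,"ty": -0.11,"tz": 0.38,"wx": 0,"wy": 0,"wz": 0},
  {"tx": -0.64,"ty": -0.11,"tz": 0.38,"wx": 0,"wy": 0,"wz": 0},
  {"tx": -0.64,"ty": -0.11,"tz": 0.38,"wx": 0,"wy": 0,"wz": 0},
  {"tx": 0,"ty": 0,"tz": 0,"wx": 0,"wy": 0,"wz": 0},
  {"tx": 0,"ty": 0,"tz": 0,"wx": 0,"wy": 0,"wz": 0},
])

```text
time: 10.42
tool_pos: [0.5772, -0.1518, 0.3185]
eef_rot: [90.0, -45.0, 135.1]
wrist_force: [0.3, -0.6, -0.3]
width: 0.0513
grip_force: 42.2
```

```bash
python3 look.py pics/readA2.png
```

```text
[-5.090e+01 -1.000e-01  1.152e+02  8.740e+01  9.540e+01 -7.030e+01] [ 0.57718033 -0.15179993  0.31845945] [ 90.0445247  -44.95523338 135.0542282 ] 0.05131831426090259
[[-0.501  0.501  0.706]
 [ 0.5   -0.499  0.708]
 [ 0.707  0.708 -0.001]]
193 90
```

View pics/readA2.png

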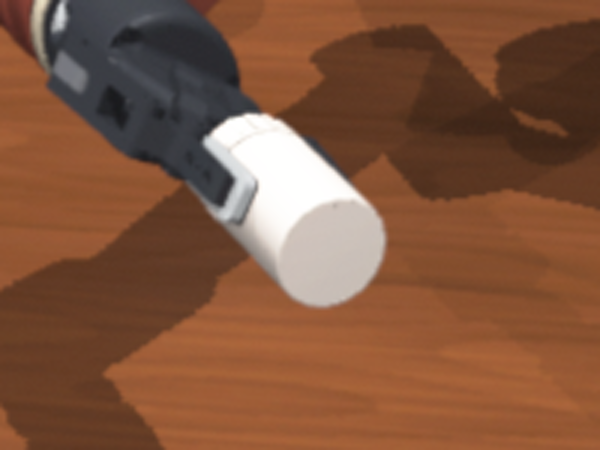

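Jar A's base, at (333,253) in the crop, is fully visible and bare white, so A is the plain jar. I'll turn it upright and put it back on the bench.

>>> arm_command([
  {"tx": 0,"ty": 0,"tz": 0,"wx": 0.2,"wy": -0.2,"wz": 0},
  {"tx": 0,"ty": 0,"tz": 0,"wx": 0.2,"wy": -0.2,"wz": 0},
  {"tx": 0,"ty": 0,"tz": 0,"wx": 0.2,"wy": -0.2,"wz": 0},
  {"tx": 0,"ty": 0,"tz": 0,"wx": 0.2,"wy": -0.2,"wz": 0},
  {"tx": 0,"ty": 0,"tz": 0,"wx": 0.2,"wy": -0.2,"wz": 0},
  {"tx": 0,"ty": 0,"tz": 0,"wx": 0.2,"wy": -0.2,"wz": 0},
  {"tx": 0,"ty": 0,"tz": 0,"wx": 0.2,"wy": -0.2,"wz": 0},
  {"tx": 0,"ty": 0,"tz": 0,"wx": 0.2,"wy": -0.2,"wz": 0},
  {"tx": 0,"ty": 0,"tz": 0,"wx": 0.2,"wy": -0.2,"wz": 0},
  {"tx": 0,"ty": 0,"tz": 0,"wx": 0.2,"wy": -0.2,"wz": 0},
  {"tx": 0,"ty": 0,"tz": 0,"wx": 0.12,"wy": -0.12,"wz": 0},
  {"tx": 0,"ty": 0,"tz": 0,"wx": 0,"wy": 0,"wz": 0},
])

```text
time: 11.98
tool_pos: [0.5776, -0.1508, 0.3191]
eef_rot: [179.9, -0.0, 90.1]
wrist_force: [-0.4, -0.1, -0.4]
width: 0.0508
grip_force: 42.1
```

>>> arm_command([
  {"tx": 0.6,"ty": -0.5,"tz": 0.5,"wx": 0,"wy": 0,"wz": 0},
  {"tx": 0.6,"ty": -0.6,"tz": 0.5,"wx": 0,"wy": 0,"wz": 0},
  {"tx": 0.6,"ty": -0.5,"tz": 0.6,"wx": 0,"wy": 0,"wz": 0},
  {"tx": 0,"ty": 0,"tz": 0.8,"wx": 0,"wy": 0,"wz": 0},
  {"tx": 0,"ty": 0,"tz": 0.8,"wx": 0,"wy": 0,"wz": 0},
  {"tx": 0,"ty": 0,"tz": 0.8,"wx": 0,"wy": 0,"wz": 0},
  {"tx": 0,"ty": 0,"tz": 0.8,"wx": 0,"wy": 0,"wz": 0},
  {"tx": 0,"ty": 0,"tz": 0.6,"wx": 0,"wy": 0,"wz": 0},
  {"tx": 0,"ty": 0,"tz": 0,"wx": 0,"wy": 0,"wz": 0},
  {"tx": 0,"ty": 0,"tz": 0,"wx": 0,"wy": 0,"wz": 0},
])

```text
time: 13.22
tool_pos: [0.498, -0.0625, 0.0495]
eef_rot: [179.8, 0.0, 90.0]
wrist_force: [0.0, -0.5, -0.4]
width: 0.0507
grip_force: 42.2
```

>>> arm_command([
  {"tx": 0,"ty": 0,"tz": 0.3,"wx": 0,"wy": 0,"wz": 0},
  {"tx": 0,"ty": 0,"tz": 0.15,"wx": 0,"wy": 0,"wz": 0},
  {"tx": 0,"ty": 0,"tz": 0.05,"wx": 0,"wy": 0,"wz": 0},
  {"tx": 0,"ty": 0,"tz": 0,"wx": 0,"wy": 0,"wz": 0},
])

```text
time: 13.72
tool_pos: [0.4975, -0.0619, 0.024]
eef_rot: [-180.0, 0.0, 90.1]
wrist_force: [-4.0, 1.1, 8.8]
width: 0.0509
grip_force: 43.0
```

>>> arm_command([
  {"tx": 0,"ty": 0,"tz": 0,"wx": 0,"wy": 0,"wz": 0},
  {"tx": 0,"ty": 0,"tz": 0,"wx": 0,"wy": 0,"wz": 0},
  {"tx": 0,"ty": 0,"tz": 0,"wx": 0,"wy": 0,"wz": 0},
  {"tx": 0,"ty": 0,"tz": 0,"wx": 0,"wy": 0,"wz": 0},
  {"tx": 0,"ty": 0,"tz": -0.4,"wx": 0,"wy": 0,"wz": 0},
  {"tx": 0,"ty": 0,"tz": -0.8,"wx": 0,"wy": 0,"wz": 0},
  {"tx": 0,"ty": 0,"tz": -0.9,"wx": 0,"wy": 0,"wz": 0},
  {"tx": 0,"ty": 0,"tz": -0.9,"wx": 0,"wy": 0,"wz": 0},
  {"tx": 0,"ty": 0,"tz": -0.9,"wx": 0,"wy": 0,"wz": 0},
  {"tx": 0,"ty": 0,"tz": 0,"wx": 0,"wy": 0,"wz": 0},
  {"tx": 0,"ty": 0,"tz": 0,"wx": 0,"wy": 0,"wz": 0},
], claw=0)

```text
time: 15.1
tool_pos: [0.4968, -0.0617, 0.217]
eef_rot: [-180.0, -0.0, 90.1]
wrist_force: [-0.6, 0.1, -0.9]
width: 0.0855
grip_force: 0.0
```

>>> arm_command([
  {"tx": -0.7,"ty": 0.36,"tz": 0,"wx": 0,"wy": 0,"wz": 0},
  {"tx": -0.71,"ty": 0.36,"tz": 0,"wx": 0,"wy": 0,"wz": 0},
  {"tx": -0.71,"ty": 0.37,"tz": 0,"wx": 0,"wy": 0,"wz": 0},
  {"tx": -0.71,"ty": 0.37,"tz": 0,"wx": 0,"wy": 0,"wz": 0},
  {"tx": 0,"ty": 0,"tz": 0,"wx": 0,"wy": 0,"wz": 0},
  {"tx": 0,"ty": 0,"tz": 0,"wx": 0,"wy": 0,"wz": 0},
])

```text
time: 15.85
tool_pos: [0.5693, -0.2025, 0.2156]
eef_rot: [-179.8, -0.1, 90.1]
wrist_force: [-0.4, 0.4, -1.3]
width: 0.0854
grip_force: 0.0
```

```bash
python3 - <<'E'
from h import *
s=manip.read_state();print(s["tool_pos"])
i=camera_info("wrist");im=get_image("wrist")
hsv=cv2.cvtColor(im,cv2.COLOR_BGR2HSV);m=((hsv[...,1]<40)&(hsv[...,2]>225)).astype(np.uint8)
n,l,st,ce=cv2.connectedComponentsWithStats(m)
for k in range(1,n):
    if st[k,4]>800: print("cap",st[k],ce[k].round(0),ray(ce[k],i,.075).round(3))
E
```

```text
[ 0.56929936 -0.20245575  0.2155705 ]
cap [ 171    0   82   52 3281] [212.  21.] [ 0.497 -0.069  0.075]
cap [ 291  192   70   69 3680] [325. 226.] [ 0.569 -0.202  0.075]
```

Both caps are where expected and A is upright. Going down on B.

>>> arm_command([
  {"tx": 0,"ty": 0,"tz": 0.7,"wx": 0,"wy": 0,"wz": 0},
  {"tx": 0,"ty": 0,"tz": 0.7,"wx": 0,"wy": 0,"wz": 0},
  {"tx": 0,"ty": 0,"tz": 0.7,"wx": 0,"wy": 0,"wz": 0},
  {"tx": 0,"ty": 0,"tz": 0.7,"wx": 0,"wy": 0,"wz": 0},
  {"tx": 0,"ty": 0,"tz": 0.7,"wx": 0,"wy": 0,"wz": 0},
  {"tx": 0,"ty": 0,"tz": 0.34,"wx": 0,"wy": 0,"wz": 0},
  {"tx": 0,"ty": 0,"tz": 0,"wx": 0,"wy": 0,"wz": 0},
])

```text
time: 16.77
tool_pos: [0.5693, -0.2021, 0.0245]
eef_rot: [-179.9, -0.1, 90.1]
wrist_force: [0.1, -0.5, 0.8]
width: 0.0849
grip_force: 0.0
```

>>> arm_command([
  {"tx": 0,"ty": 0,"tz": 0,"wx": 0,"wy": 0,"wz": 0},
  {"tx": 0,"ty": 0,"tz": 0,"wx": 0,"wy": 0,"wz": 0},
  {"tx": 0,"ty": 0,"tz": 0,"wx": 0,"wy": 0,"wz": 0},
  {"tx": 0,"ty": 0,"tz": 0,"wx": 0,"wy": 0,"wz": 0},
  {"tx": 0,"ty": 0,"tz": 0,"wx": 0,"wy": 0,"wz": 0},
  {"tx": 0,"ty": 0,"tz": 0,"wx": 0,"wy": 0,"wz": 0},
], claw=1, force=40)

```text
time: 17.52
tool_pos: [0.5719, -0.204, 0.028]
eef_rot: [179.8, 0.1, 90.1]
wrist_force: [0.4, -0.1, 6.8]
width: 0.0504
grip_force: 42.3
```

>>> arm_command([
  {"tx": 0,"ty": 0,"tz": -0.3,"wx": 0,"wy": 0,"wz": 0},
  {"tx": 0,"ty": 0,"tz": -0.7,"wx": 0,"wy": 0,"wz": 0},
  {"tx": 0.1,"ty": 0,"tz": -0.8,"wx": 0,"wy": 0,"wz": 0},
  {"tx": 0.2,"ty": 0,"tz": -0.9,"wx": 0,"wy": 0,"wz": 0},
  {"tx": 0.2,"ty": 0,"tz": -0.9,"wx": 0,"wy": 0,"wz": 0},
  {"tx": 0.2,"ty": 0.1,"tz": -0.9,"wx": 0,"wy": 0,"wz": 0},
  {"tx": 0.2,"ty": 0.1,"tz": -0.9,"wx": 0,"wy": 0,"wz": 0},
  {"tx": 0.1,"ty": 0,"tz": -0.5,"wx": 0,"wy": 0,"wz": 0},
  {"tx": 0,"ty": 0,"tz": 0,"wx": 0,"wy": 0,"wz": 0},
])

```text
time: 18.65
tool_pos: [0.5811, -0.1532, 0.3242]
eef_rot: [179.7, 0.1, 90.1]
wrist_force: [-0.2, -1.1, -1.6]
width: 0.0507
grip_force: 42.0
```

>>> arm_command([
  {"tx": 0,"ty": 0,"tz": 0,"wx": -0.2,"wy": 0.2,"wz": 0},
  {"tx": 0,"ty": 0,"tz": 0,"wx": -0.2,"wy": 0.2,"wz": 0},
  {"tx": 0,"ty": 0,"tz": 0,"wx": -0.2,"wy": 0.2,"wz": 0},
  {"tx": 0,"ty": 0,"tz": 0,"wx": -0.2,"wy": 0.2,"wz": 0},
  {"tx": 0,"ty": 0,"tz": 0,"wx": -0.2,"wy": 0.2,"wz": 0},
  {"tx": 0,"ty": 0,"tz": 0,"wx": -0.2,"wy": 0.2,"wz": 0},
  {"tx": 0,"ty": 0,"tz": 0,"wx": -0.2,"wy": 0.2,"wz": 0},
  {"tx": 0,"ty": 0,"tz": 0,"wx": -0.2,"wy": 0.2,"wz": 0},
  {"tx": 0,"ty": 0,"tz": 0,"wx": -0.2,"wy": 0.2,"wz": 0},
  {"tx": 0,"ty": 0,"tz": 0,"wx": -0.2,"wy": 0.2,"wz": 0},
  {"tx": 0,"ty": 0,"tz": 0,"wx": -0.12,"wy": 0.12,"wz": 0},
  {"tx": 0,"ty": 0,"tz": 0,"wx": 0,"wy": 0,"wz": 0},
])

```text
time: 20.15
tool_pos: [0.5793, -0.1526, 0.3165]
eef_rot: [90.2, -45.5, 134.9]
wrist_force: [-0.5, 0.0, -0.3]
width: 0.0506
grip_force: 42.2
```

>>> arm_command([
  {"tx": 0,"ty": 0,"tz": 0,"wx": 0,"wy": 0,"wz": 0},
  {"tx": 0,"ty": 0,"tz": 0,"wx": 0,"wy": 0,"wz": 0},
  {"tx": 0,"ty": 0,"tz": 0,"wx": 0,"wy": 0,"wz": 0},
  {"tx": 0,"ty": 0,"tz": 0,"wx": 0,"wy": 0,"wz": 0},
  {"tx": 0,"ty": 0,"tz": 0,"wx": 0,"wy": 0,"wz": 0},
  {"tx": 0,"ty": 0,"tz": 0,"wx": 0,"wy": 0,"wz": 0},
])

```text
time: 20.9
tool_pos: [0.5802, -0.1532, 0.3207]
eef_rot: [90.1, -45.0, 135.0]
wrist_force: [0.5, -0.8, 0.9]
width: 0.0506
grip_force: 42.2
```

```bash
python3 look.py pics/readB.png
```

```text
[-5.070e+01  1.000e-01  1.147e+02  8.750e+01  9.520e+01 -7.000e+01] [ 0.58024949 -0.15320219  0.32073085] [ 90.08514715 -44.99501705 135.01023265] 0.050642017090836725
[[-0.5    0.501  0.706]
 [ 0.5   -0.499  0.708]
 [ 0.707  0.707 -0.001]]
191 90
```

View pics/readB.png

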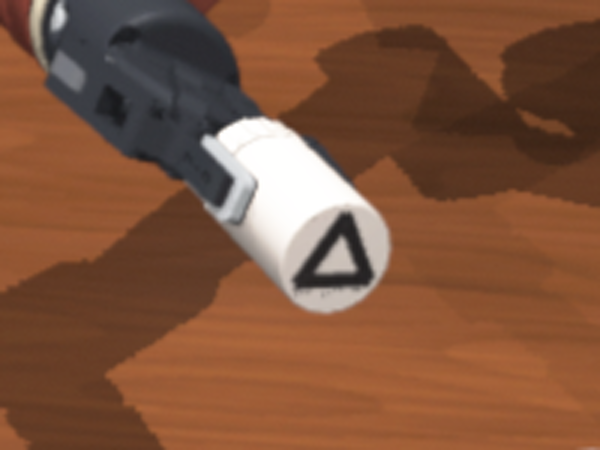

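B's base shows the black triangle, at (338,255) in the crop, so B is the stamped jar. I'll turn it upright and carry it to the tray.

>>> arm_command([
  {"tx": 0,"ty": 0,"tz": 0,"wx": 0.2,"wy": -0.2,"wz": 0},
  {"tx": 0,"ty": 0,"tz": 0,"wx": 0.2,"wy": -0.2,"wz": 0},
  {"tx": 0,"ty": 0,"tz": 0,"wx": 0.2,"wy": -0.2,"wz": 0},
  {"tx": 0,"ty": 0,"tz": 0,"wx": 0.2,"wy": -0.2,"wz": 0},
  {"tx": 0,"ty": 0,"tz": 0,"wx": 0.2,"wy": -0.2,"wz": 0},
  {"tx": 0,"ty": 0,"tz": 0,"wx": 0.2,"wy": -0.2,"wz": 0},
  {"tx": 0,"ty": 0,"tz": 0,"wx": 0.2,"wy": -0.2,"wz": 0},
  {"tx": 0,"ty": 0,"tz": 0,"wx": 0.2,"wy": -0.2,"wz": 0},
  {"tx": 0,"ty": 0,"tz": 0,"wx": 0.2,"wy": -0.2,"wz": 0},
  {"tx": 0,"ty": 0,"tz": 0,"wx": 0.2,"wy": -0.2,"wz": 0},
  {"tx": 0,"ty": 0,"tz": 0,"wx": 0.12,"wy": -0.12,"wz": 0},
  {"tx": 0,"ty": 0,"tz": 0,"wx": 0,"wy": 0,"wz": 0},
])

```text
time: 22.45
tool_pos: [0.5809, -0.1518, 0.3202]
eef_rot: [-180.0, -0.1, 90.2]
wrist_force: [-0.4, -0.6, -1.4]
width: 0.0507
grip_force: 42.1
```

>>> arm_command([
  {"tx": 0.8,"ty": -0.1,"tz": 0,"wx": 0,"wy": 0,"wz": 0},
  {"tx": 0.8,"ty": -0.1,"tz": 0,"wx": 0,"wy": 0,"wz": 0},
  {"tx": 0.8,"ty": -0.1,"tz": 0,"wx": 0,"wy": 0,"wz": 0},
  {"tx": 0.8,"ty": -0.1,"tz": 0,"wx": 0,"wy": 0,"wz": 0},
  {"tx": 0.8,"ty": -0.1,"tz": 0,"wx": 0,"wy": 0,"wz": 0},
  {"tx": 0.8,"ty": -0.1,"tz": 0,"wx": 0,"wy": 0,"wz": 0},
  {"tx": 0.8,"ty": -0.1,"tz": 0,"wx": 0,"wy": 0,"wz": 0},
  {"tx": 0.8,"ty": -0.1,"tz": 0,"wx": 0,"wy": 0,"wz": 0},
  {"tx": 0.8,"ty": -0.1,"tz": 0,"wx": 0,"wy": 0,"wz": 0},
  {"tx": 0.8,"ty": -0.1,"tz": 0,"wx": 0,"wy": 0,"wz": 0},
  {"tx": 0.8,"ty": -0.1,"tz": 0,"wx": 0,"wy": 0,"wz": 0},
  {"tx": 0,"ty": 0,"tz": 0,"wx": 0,"wy": 0,"wz": 0},
])

```text
time: 23.95
tool_pos: [0.5239, 0.2882, 0.3202]
eef_rot: [-179.9, -0.1, 90.2]
wrist_force: [0.1, -0.0, -0.8]
width: 0.0507
grip_force: 42.1
```

```bash
python3 - <<'E'
from h import *
s=manip.read_state();print(s["tool_pos"],s["eef_rot"])
im=get_image("wrist");cv2.imwrite("pics/w2.png",im)
# tray floor centre projected for check
i=camera_info("wrist");print(proj([.526,.287,.008],i))
a=get_image("side");I=camera_info("side")
for p in([.442,.205,.04],[.44,.372,.04],[.612,.372,.04],[.612,.2,.04]):
    cv2.circle(a,tuple(proj(p,I)[0].astype(int)),2,(0,0,255),-1)
cv2.imwrite("pics/both.png",np.hstack([cv2.resize(im,(400,300)),cv2.resize(a[130:280,180:380],(400,300))]))
E
```

```text
[0.52393785 0.28817854 0.32018705] [-1.79924489e+02 -9.45808791e-02  9.02141129e+01]
[[326.94195122 187.82422117]]
```

View pics/both.png

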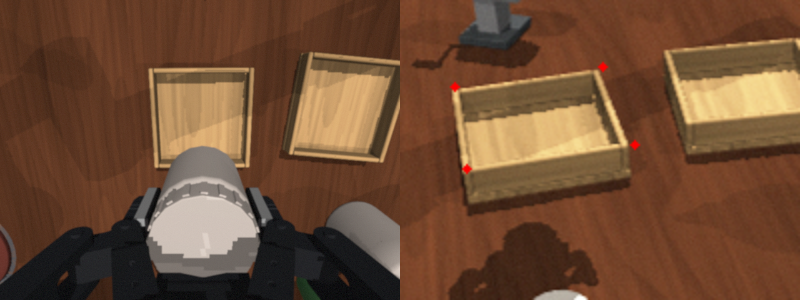

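The chosen tray is at (203,118) on the wrist half, the look-alike is to its right, and jar B is held upright. The red estimates on the side half are about a centimetre off, so I'll refine the tray centre.

```bash
python3 - <<'E'
from h import *
i=camera_info("wrist");I=camera_info("side")
for P in (np.array([ray(np.array(q)/.625,i,.04)[:2] for q in[(150,69),(254,69),(249,168),(155,168)]]),
 np.array([ray((q[0]/2-200+180,q[1]/2+130),I,.04)[:2] for q in[(455,88),(602,72),(629,150),(468,172)]])):
    print(P.round(3).tolist(),P.mean(0).round(3))
print({k:v for k,v in i.items() if k!="world_from_camera"})
E
```

```text
[[0.439, 0.369], [0.605, 0.369], [0.606, 0.201], [0.438, 0.2]] [0.522 0.285]
[[0.44, 0.371], [0.608, 0.361], [0.605, 0.193], [0.442, 0.198]] [0.524 0.281]
{'fx': 404.1296903790735, 'fy': 404.1296903790735, 'cx': 324.62398941497065, 'cy': 242.32659156992827}
```

>>> arm_command([
  {"tx": -0.08,"ty": 0,"tz": 0.5,"wx": 0,"wy": 0,"wz": 0},
  {"tx": 0,"ty": 0,"tz": 0.8,"wx": 0,"wy": 0,"wz": 0},
  {"tx": 0,"ty": 0,"tz": 0.8,"wx": 0,"wy": 0,"wz": 0},
  {"tx": 0,"ty": 0,"tz": 0.8,"wx": 0,"wy": 0,"wz": 0},
  {"tx": 0,"ty": 0,"tz": 0.8,"wx": 0,"wy": 0,"wz": 0},
  {"tx": 0,"ty": 0,"tz": 0.8,"wx": 0,"wy": 0,"wz": 0},
  {"tx": 0,"ty": 0,"tz": 0.6,"wx": 0,"wy": 0,"wz": 0},
  {"tx": 0,"ty": 0,"tz": 0.3,"wx": 0,"wy": 0,"wz": 0},
  {"tx": 0,"ty": 0,"tz": 0,"wx": 0,"wy": 0,"wz": 0},
  {"tx": 0,"ty": 0,"tz": 0,"wx": 0,"wy": 0,"wz": 0},
])

```text
time: 25.3
tool_pos: [0.5261, 0.2829, 0.0525]
eef_rot: [179.8, -0.1, 90.0]
wrist_force: [0.6, 0.2, -1.4]
width: 0.0506
grip_force: 42.1
```

>>> arm_command([
  {"tx": 0,"ty": 0,"tz": 0.12,"wx": 0,"wy": 0,"wz": 0},
  {"tx": 0,"ty": 0,"tz": 0.06,"wx": 0,"wy": 0,"wz": 0},
  {"tx": 0,"ty": 0,"tz": 0,"wx": 0,"wy": 0,"wz": 0},
])

```text
time: 25.68
tool_pos: [0.5245, 0.2827, 0.0415]
eef_rot: [-180.0, 0.0, 90.1]
wrist_force: [0.4, -0.5, -0.8]
width: 0.0508
grip_force: 42.1
```

>>> arm_command([
  {"tx": 0,"ty": 0,"tz": 0.08,"wx": 0,"wy": 0,"wz": 0},
  {"tx": 0,"ty": 0,"tz": 0.08,"wx": 0,"wy": 0,"wz": 0},
  {"tx": 0,"ty": 0,"tz": 0,"wx": 0,"wy": 0,"wz": 0},
  {"tx": 0,"ty": 0,"tz": 0,"wx": 0,"wy": 0,"wz": 0},
])

```text
time: 26.18
tool_pos: [0.5253, 0.2831, 0.036]
eef_rot: [180.0, -0.0, 90.1]
wrist_force: [-5.0, -1.2, 10.8]
width: 0.0506
grip_force: 43.2
```

Contact with the tray floor. Releasing and going up.

>>> arm_command([
  {"tx": 0,"ty": 0,"tz": 0,"wx": 0,"wy": 0,"wz": 0},
  {"tx": 0,"ty": 0,"tz": 0,"wx": 0,"wy": 0,"wz": 0},
  {"tx": 0,"ty": 0,"tz": 0,"wx": 0,"wy": 0,"wz": 0},
  {"tx": 0,"ty": 0,"tz": 0,"wx": 0,"wy": 0,"wz": 0},
  {"tx": 0,"ty": 0,"tz": -0.4,"wx": 0,"wy": 0,"wz": 0},
  {"tx": 0,"ty": 0,"tz": -0.8,"wx": 0,"wy": 0,"wz": 0},
  {"tx": 0,"ty": 0,"tz": -0.9,"wx": 0,"wy": 0,"wz": 0},
  {"tx": 0,"ty": 0,"tz": -0.9,"wx": 0,"wy": 0,"wz": 0},
  {"tx": 0,"ty": 0,"tz": -0.9,"wx": 0,"wy": 0,"wz": 0},
  {"tx": 0,"ty": 0,"tz": -0.9,"wx": 0,"wy": 0,"wz": 0},
  {"tx": 0,"ty": 0,"tz": 0,"wx": 0,"wy": 0,"wz": 0},
  {"tx": 0,"ty": 0,"tz": 0,"wx": 0,"wy": 0,"wz": 0},
], claw=0)

```text
time: 27.68
tool_pos: [0.5245, 0.2827, 0.2742]
eef_rot: [180.0, -0.0, 90.1]
wrist_force: [0.3, -0.8, -0.3]
width: 0.0854
grip_force: 0.0
```

```bash
python3 - <<'E'
from h import *
cv2.imwrite("pics/end.png",get_image("side"))
E
```

```text
(no output)
```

View pics/end.png

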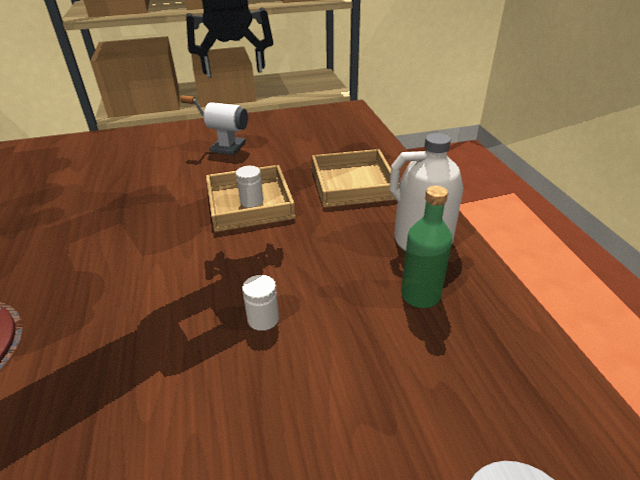

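The stamped jar stands in the tray at (249,188), the plain jar stands on the bench at (261,303), and the bottle at (427,260) hasn't moved.

```bash
python3 -c "
from plant import manip
print(manip.finish_job())"
```

```text
the job is handed in; nothing more can be done
None
```

I handed the job in at about 28 s: the stamped jar was read and stands upright in the tray, the plain jar stands upright on the bench, and the green bottle is undisturbed.

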